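# Slide the jar rack across the gap onto the shaker

## Task

Slide the rack of sample jars off the loading stand, straight across the gap and onto the shaker's platform, and on against the spring clamp bar until both catches have snapped in behind it; then let go. Do not lift it: the rack is heavy at its front, so bear down lightly (about half a kilo) on the ledge at its back until the front has landed, then ease off before the back leaves the stand, keeping the rack level all the way (neither end may dip even 2 mm). Push gently, never with more than about 1.5 kilos, so that the platform is not shoved along its rails and nothing else is disturbed.

Things in the scene. Friction and masses are not known exactly. Their poses are not given: they have to be found in the camera images.
- rack: Rack to move: grey base board 160 wide (x) x 245 long (y) x 8 mm, with a plywood frame (the block) 150 x 165 x 45 mm on its front part, full of nine amber jars with black caps (tops 65.5 mm above the underside, no finger room between). 0.58 to 0.79 kg, centre of mass 89 mm from the front end. Origin: centre of the underside; z up, -y to its front end (the way it slides), x along its width.
- rack_nose (a point): Middle of the lower front edge of the rack's board; axes as the rack. It must come down on the platform, not into the gap.
- rack_ledge (a point): Middle of the line where the block's upright rear face (150 wide, 45 mm high) meets the top of the board, 8 mm above the underside. From here the bare board reaches 80 mm back (+y) over its whole width: a flat ledge for fingertips to bear down on while they push on the block's rear face. 2 to 6 N there keep the front up until it lands; past the stand's edge over 2 N tips the rack back. Axes as the rack.
- stand: Fixed loading stand, flat steel top 220 (x) x 270 mm (y), about 120.6 mm high; origin at the centre of its foot, the edge at the gap is 135 mm from it towards -y. Its top is 0.3 to 1 mm higher than the platform.
- stand_edge (a point): Middle of the stand's top edge at the gap; axes as the stand (-y out over the gap).
- platform_entry (a point): Middle of the platform's entry edge, on its top, 120 mm above the table, facing the stand over a gap of 109 to 125 mm (its rounded edge, 4 mm radius, takes a front end up to about 2 mm low). Axes: -y along the platform to the clamp bar, x along the edge, z up. In this frame the seated rack's origin is at x 0, y -173 mm, z 0. The platform is parked on slide rails along y; its drive gives way to pushes over about 15 N.
- shaker: Fixed reciprocating shaker below the platform, white housing 270 (x) x 310 (y) x 88 mm; origin on the table at its middle, axes as platform_entry. On the platform, side guides 20 mm high stand at x = +-83 mm from y -310 to -75 mm of platform_entry, flared to 93 mm at y -57 mm: 3 mm clear of the board on each side.
- clamp_bar (a joint): Travel (m) of the rubber-sleeved spring bar across the platform's far end: 0 free, 0.005 at its stop. It pushes back with 2 N at first and 0.7 N more per mm. The catches snap in behind the rack when the bar is pushed in about 3.7 mm; let go, the rack springs back about 0.5 mm against the catches. Pushing on to the bar's stop shoves the platform.
- catch_a (a joint): Angle (rad) of the spring catch at the platform's entry on the robot's side: a 42 mm steel blade pivoted at x -90, y -10 mm of platform_entry, its free tip slanting in to x -76, y -50 mm. 0 is sprung in; the passing rack pushes it out to about 0.14 (about 1 N), and it snaps back to 0 behind the rack's rear end.
- catch_b (a joint): The same catch, mirrored, on the side away from the robot.
- tin_a: Bystander: lidded aluminium tin, 61 mm across, 42 mm high, on the table in the gap between stand and shaker; origin under its centre.
- tin_b: Bystander: another such tin beyond the shaker.
- mortar: Bystander: white porcelain bowl, 150 mm across, 75 mm high.
- cup: Bystander: brown paper cup, 72 mm across, 85 mm high.
- core_ring: Bystander: steel soil sampling ring, 54 mm across, 50 mm high.
- spare_jar: Bystander: a single such jar, 41 mm across, 58 mm high.
- spatula: Bystander: spatula lying beyond the shaker's end, 200 mm long.

How it is judged:
By the outcome, as a careful person would: the job done as asked, in the order asked, and still so for the second after the job is handed in, with the robot touching nothing.
It also fails if it takes over 67 s, if anything falls off the work surface, if the arm or the gripper's body presses on something with over 40 N, if the wrist force passes 120 N, or if a joint passes its speed limit or range.

## Robot

A 6-joint arm with a two-finger parallel gripper is mounted at the origin on the work surface. World frame = base frame: x ahead of the robot, y to its left, z up, the work surface at z = 0. Lengths are in mm, angles in degrees, forces in N, time in s.
With the tool pointing down it reaches from about 300 to 850 mm from the base axis. Payload 4.2 kg.
Tool frame: the origin (TCP) lies midway between the tips of the shut fingers; the grasp point (between the pads) lies 19 mm behind it (env.grasp_offset is the distance from the TCP to the grasp point, in mm); z points along the fingers, y is the line along which they close (so a half turn about z gives the same grasp; the last joint's range is limited). The gripper opens to 91 mm and grips with 3 to 60 N. Pads are 32 mm wide; open, the fingers measure 118 mm over their backs; the gripper's body (76 mm by 178 mm) begins 60 mm behind the grasp point.
Start: joints at [66.864, 18.312, 89.639, -0, 72.044, -1.146], TCP at [215.31, 533.183, 213.976] pointing down, gripper open.
Joint ranges: [-177.97, 177.97], [-48.28, 115.42], [12.27, 149.76], [-77.06, 257.06], [2.81, 150.46], [-146.56, 146.56]. Speed limits (degrees/s): [147.25, 147.25, 180, 180, 180, 180].

## Interface

Orientations are given as [roll, pitch, yaw] about the fixed x, y, z axes, in that order (R = Rz(yaw) Ry(pitch) Rx(roll)).
In Python, from workcell import env, optics gives the robot as it stands. The module is installed in compiled form; this text tells all that it offers.
- The arm moves only by the tool send_rows, never from a script. Its argument "targets" is a list that holds one entry, the list of rows, each a list of 7 numbers: the turn, a rotation vector about the world's x, y, z scaled (see below), then the shift along the world's x, y, z scaled (see below), then the closure, from -1 (fully open) to 1 (shut). In form: [[[rx, ry, rz, x, y, z, gripper], ...]]. A call has 1 to 12 rows; each row shifts and turns the commanded pose from where the row before left it; what a row does not reach is not made up. The controller multiplies each number of a shift by 0.2 m and each number of a turn by pi/2 rad. A row lasts 1/10 s, in which the tool goes at most 50 mm and 8.59 degrees, less where a joint would pass 70% of its speed; a pose out of reach is approached as far as the arm can. A call with a number of a shift or a turn outside -1 to 1 is refused whole. A call with a gripper value outside its range is refused whole. The fingers move at their own pace and stop on an object; "grip_force" is the grip in N (left out, the last holds). Time passes only in rows, so rows that do not move let the fingers close. It gives the time, the measured TCP pose, the force, the opening and the grip force at its end, in the units of the state.
- env.state(): the state, without advancing time (a new reading comes with each control period).
- optics.grab_frame(name): name is "side" or "top"; returns (picture, depth): 480x640x3 uint8, red, green, blue; 480x640 float32, mm along the optical axis (not along the pixel's ray), 0 where there is no reading.
- optics.camera_info(name): a dict with "camera_matrix" (3x3 intrinsics, pixels), "k1" (the pictures are not rectified: a ray, as slopes to the right and down, at radius r is drawn at 1 + k1 r^2 times it, then the intrinsics apply), "R" (3x3) and "t" (3): a world point X has camera coordinates R X + t. Camera axes: x right, y down, z forward; pixel columns grow to the right and rows downward; lengths in mm; the calibration is good to about 2 mm. A picture is of the moment at which its call begins. camera_info takes no time and is no camera call.
- env.job_done(): hands the job in; it is judged then, once.
Trained networks look in the newest picture that a camera, given by its name, has taken for a name from the list of things; names that differ only in an ending like _2 or _b are one class to them, and where a whole thing is asked for, a point or a joint stands for the part that bears it (a point fixed in the world has none). Each returns a list of dicts, best first, with "conf" (0 to 1); they miss things now and then, are a little off and sometimes report something else, mostly with a low value. They report only what shows in the picture. A call takes as long as a camera call.
- optics.silhouettes(camera, name): "mask" (480x640 bool, what is visible of it) and "at" ([column, row] in pixels, amid what is visible of it).
- optics.place_of(camera, name): "at" ([column, row] in pixels: a listed point, or the origin of a listed thing).
The state is a dict: "time_s": time; "qpos": joint angles; "qvel": joint speeds; "effort": joint torques, N m; "ee_pos": TCP position; "ee_rot": TCP orientation; "force": force on the tool from outside, world axes, zero at the start; "torque": the same for the moment, N m; "gripper_width": finger opening in mm; "gripper_force": force on a finger pad.
Only numpy, scipy, OpenCV 4.12 (cv2) and the standard library are available. Lean on these libraries where they do the work, as an engineer would, in place of code of your own. Each camera call takes 0.05 s, during which the arm holds its last target. There are 200 camera calls.

## Working session

There is one attempt and no reset: what is moved stays moved. The work goes in short steps, Python scripts to look and compute and a tool call to move; the robot and the scene stay as the last step left them, time stands still between calls to the robot, and variables do not carry over. Pictures are saved under pics/ and viewed, at most 10 in all, crops included, and the job is handed in when it is done.

Besides the shell and the picture viewer there is one more tool, called in YAML: its name, and indented under it one key for each argument. send_rows: Moves the arm, as the interface text tells. Its arguments: {"type":"object","properties":{"targets":{"type":"array"},"grip_force":{"type":"number"}},"required":["targets"]}

```bash
mkdir -p pics; cat > h.py <<'E'
import numpy as np, cv2
from workcell import env, optics
def ray(cam,px):
    c=optics.camera_info(cam);K=np.array(c["camera_matrix"]);R=np.array(c["R"]);t=np.array(c["t"]).ravel()
    d=np.array([(px[0]-K[0,2])/K[0,0],(px[1]-K[1,2])/K[1,1]]);u=d.copy()
    for _ in range(20): u=d/(1+c["k1"]*(u@u))
    return -R.T@t, R.T@np.array([u[0],u[1],1.])
def onz(cam,px,z):
    o,d=ray(cam,px); return o+d*(z-o[2])/d[2]
def dep(cam,px,D):
    o,d=ray(cam,px); return o+d*D[int(round(px[1])),int(round(px[0]))]
E
python3 - <<'E'
from h import *
s=env.state();print({k:np.round(v,2) for k,v in s.items()})
for c in("top","side"):
    im,D=optics.grab_frame(c);cv2.imwrite(f"pics/{c}0.png",im[:,:,::-1]);np.save(c+"D.npy",D)
    print(c,"cam at",ray(c,(320,240)))
    for n,z in(("rack",120.6),("rack_nose",120.6),("rack_ledge",128.6),("stand_edge",120.6),("platform_entry",120),("stand",0),("shaker",0),("tin_a",0)):
        for r in optics.place_of(c,n)[:2]: print(n,round(r["conf"],2),np.round(r["at"],1),np.round(onz(c,r["at"],z),1))
E
```

```text
{'time_s': np.float64(0.0), 'qpos': array([66.86, 18.35, 89.71,  0.  , 72.04, -1.15]), 'qvel': array([ 0.1 , -0.01,  0.11, -0.08,  0.05, -0.12]), 'effort': array([  0.  , -41.25, -23.2 ,   0.07,   0.05,  -0.  ]), 'ee_pos': array([215.12, 532.71, 213.13]), 'ee_rot': array([-179.9 ,   -0.  ,  158.01]), 'force': array([-0.3 ,  0.11, -0.23]), 'torque': array([ 0.05, -0.05,  0.03]), 'gripper_force': np.float64(0.0), 'gripper_width': np.float64(91.22)}
top cam at (array([ 480.47115214,  -61.89983034, 1054.82340629]), array([ 0.14858941, -0.00156036, -0.98926918]))
rack 0.79 [151.4 330. ] [458.7 249.8 120.6]
rack_nose 0.6 [219.8 324.9] [466.2 123.5 120.6]
rack_ledge 0.93 [125.7 333.9] [452.5 294.1 128.6]
rack_ledge 0.39 [224.6 329.4] [458.1 113.1 128.6]
stand_edge 0.97 [223.4 326.1] [463.9 116.9 120.6]
platform_entry 0.68 [289.7 320.8] [471.7  -5.2 120. ]
platform_entry 0.22 [323.5 183.1] [730.1 -71.9 120. ]
stand 0.54 [359.7 178.5] [ 770.8 -151.     0. ]
shaker 0.85 [361.9 320.1] [ 469.8 -147.5    0. ]
shaker 0.35 [323. 184.] [760.2 -72.    0. ]
tin_a 0.91 [422.9 193.1] [ 736.3 -284.8    0. ]
tin_a 0.66 [262.4 303.3] [507.6  58.7   0. ]
side cam at (array([ 196.72804048, -761.04732898,  846.54280544]), array([ 0.35499572,  0.66337363, -0.65908827]))
rack 0.77 [229.7 195.7] [447.9 250.3 120.6]
rack_nose 0.82 [246.8 214.3] [461.  149.1 120.6]
rack_ledge 0.83 [228.4 183.2] [461.8 299.5 128.6]
rack_ledge 0.2 [251.6 213.3] [470.9 137.5 128.6]
stand_edge 0.58 [251.8 220.2] [463.8 119.6 120.6]
platform_entry 0.58 [275.7 244.7] [482.    3.5 120. ]
stand 0.98 [237.6 228.5] [456.  247.6   0. ]
shaker 0.96 [299.5 320. ] [ 472.6 -147.9    0. ]
tin_a 0.75 [422.7 317.6] [ 745.  -277.9    0. ]
```

View pics/top0.png

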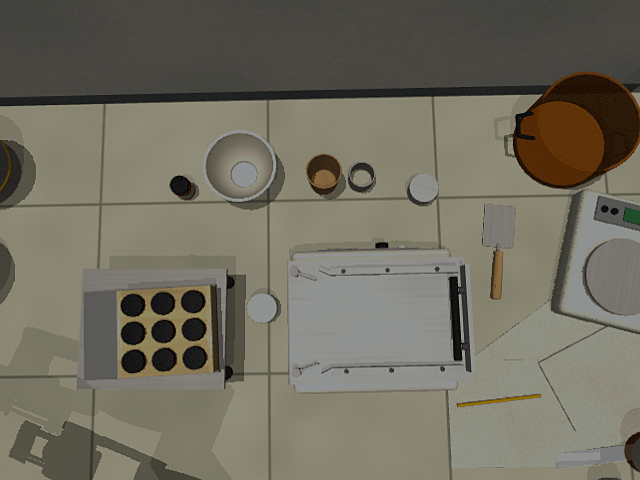

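View pics/side0.png

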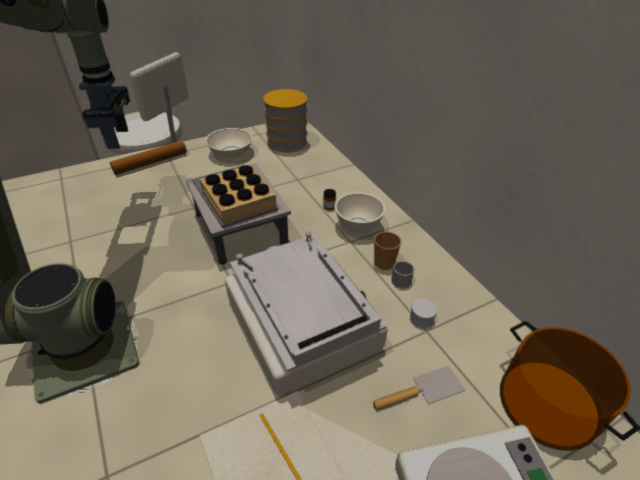

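The top view shows the rack, with its caps in a 3x3 grid from (134,305) to (195,356), on the stand (cols 80–227). Tin_a is in the gap at (262,307). The platform runs from about col 290 to the clamp bar at (457,318), and the catches are at (305,270) and (305,368). Rack and platform look nearly aligned, so I'll measure both precisely next.

```bash
cat >> h.py <<'E'
def ortho(cam,im,z,x0,x1,y0,y1,s):
    # rows: x from x1 down to x0 ; cols: y from y1 down to y0 ; s px/mm
    c=optics.camera_info(cam);K=np.array(c["camera_matrix"]);R=np.array(c["R"]);t=np.array(c["t"]).ravel()
    X,Y=np.meshgrid(np.arange(x1,x0,-1/s),np.arange(y1,y0,-1/s),indexing="ij")
    P=np.stack([X,Y,np.full_like(X,z)],-1)@R.T+t
    u=P[...,:2]/P[...,2:];u=u*(1+c["k1"]*(u**2).sum(-1,keepdims=True))
    return cv2.remap(im,(u[...,0]*K[0,0]+K[0,2]).astype(np.float32),(u[...,1]*K[1,1]+K[1,2]).astype(np.float32),cv2.INTER_CUBIC)
def caps(im,zt=186.1):
    g=im.max(-1)
    m=(g<60).astype(np.uint8)
    n,l,st,ce=cv2.connectedComponentsWithStats(m)
    return [onz("top",ce[i],zt)[:2] for i in range(1,n) if 250<st[i,4]<800 and abs(st[i,2]-st[i,3])<6 and ce[i][1]>270]
E
python3 - <<'E'
from h import *
im=cv2.imread("pics/top0.png")[:,:,::-1].copy()
p=np.array(caps(im));print(len(p),np.round(p,1))
if len(p)==9:
    c=p.mean(0);q=p-c
    # fit grid: sort along y then x
    w,v=np.linalg.eigh(q.T@q)
    best=None
    import itertools
    for a in np.arange(-10,10,.05):
        r=np.radians(a);f=q@np.array([[np.cos(r),-np.sin(r)],[np.sin(r),np.cos(r)]])
        e=sum(np.var(np.sort(f[:,k]).reshape(3,3),axis=1).sum() for k in(0,1))
        if best is None or e<best[0]:best=(e,a,np.sort(f[:,0]).reshape(3,3).mean(1),np.sort(f[:,1]).reshape(3,3).mean(1))
    print("caps centre",c,best)
D=np.load("topD.npy")
for n,px in(("board",(100,333)),("stand",(220,380)),("plat",(380,320)),("plat",(340,320)),("cap",(163,331)),("guide",(400,368))): print(n,dep("top",px,D))
A=ortho("top",im,120,370,570,-340,20,2)
cv2.imwrite("pics/plat.png",A[:,:,::-1])
B=ortho("top",im,128.6,360,560,90,410,2.2)
cv2.imwrite("pics/rack.png",B[:,:,::-1])
E
```

```text
9 [[508.4 157.5]
 [506.  209.6]
 [503.5 261.7]
 [460.8 155.5]
 [458.4 207.5]
 [455.8 259.7]
 [413.3 153.3]
 [410.8 205.3]
 [408.4 257.3]]
caps centre [458.37815101 207.49243538] (np.float64(0.025851909356832153), np.float64(2.6500000000001798), array([-47.58786861,  -0.05067937,  47.63854798]), array([-5.20991037e+01, -3.20955225e-02,  5.21311992e+01]))
board [454.81440487 341.48223304 128.6665472 ]
stand [367.03050985 122.57668985 119.80388436]
plat [ 470.63747647 -171.1622251   117.68933066]
plat [471.79369049 -97.5748576  119.95726706]
cap [458.24914168 208.26515955 184.98363023]
guide [ 386.20914609 -200.92736137  142.71967097]
```

View pics/plat.png

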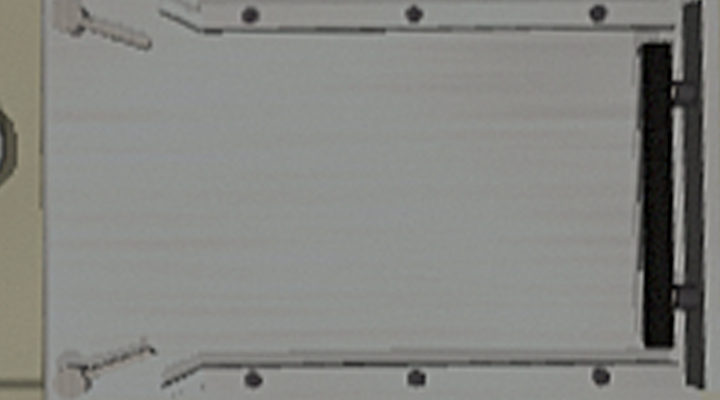

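View pics/rack.png

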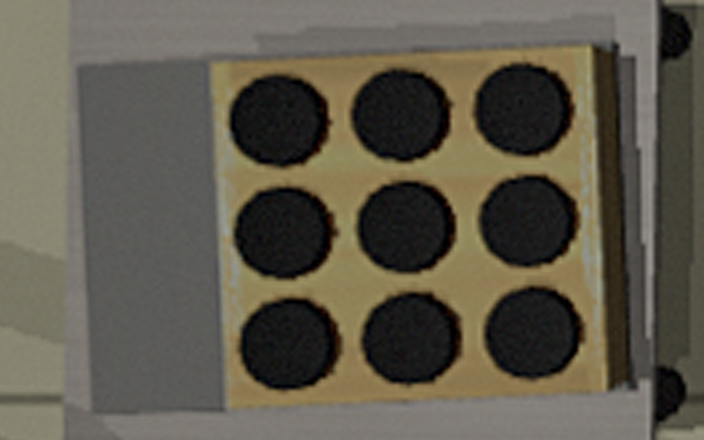

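Results in world coordinates:
- **Rack:** origin about (456.5, 247.5), yaw 2.65°. Cap heights and pitch are consistent.
- **Platform:** axis at yaw about 0.5°, entry about (470.6, -4.5). The guide kink, flare, catch pivot and bar all agree on this.
- **Seated rack origin:** about (472.1, -177.5).
- **Gap:** about 121 mm.

I'll turn the open tool square behind the block and come in over the ledge.

send_rows:
  targets:
    - [[0,0,-0.0726,0.119,-0.106,0,-1],[0,0,-0.0726,0.119,-0.106,0,-1],[0,0,-0.0726,0.119,-0.106,0,-1],[0,0,-0.0726,0.119,-0.106,0,-1],[0,0,-0.0726,0.119,-0.106,0,-1],[0,0,-0.0726,0.119,-0.106,0,-1],[0,0,-0.0726,0.119,-0.106,0,-1],[0,0,-0.0726,0.119,-0.106,0,-1],[0,0,-0.0726,0.119,-0.106,0,-1],[0,0,-0.0726,0.119,-0.106,0,-1],[0,0,0,0,0,0,-1],[0,0,0,0,0,0,-1]]

```text
time_s: 2.1
ee_pos: [453.4, 320.9, 213.9]
ee_rot: [-180.0, -0.0, 92.6]
force: [-0.4, -0.1, 0.9]
gripper_width: 91.3
gripper_force: 0.0
```

send_rows:
  targets:
    - [[0,0,0,0,0,-0.1,-1],[0,0,0,0,0,-0.1,-1],[0,0,0,0,0,-0.1,-1],[0,0,0,0,0,-0.07,-1],[0,0,0,0,0,-0.03,-1],[0,0,0,0,0,0,-1],[0,0,0,0,0,0,-1]]

```text
time_s: 2.8
ee_pos: [453.4, 321.9, 134.7]
ee_rot: [179.9, -0.0, 92.7]
force: [0.4, 0.3, 0.1]
gripper_width: 91.4
gripper_force: 0.0
```

```bash
python3 - <<'E'
from h import *
for i in range(4):
    im,D=optics.grab_frame("top");s=env.state();print(np.round(s["ee_pos"],2),np.round(s["force"],2),np.round(s["ee_rot"],2))
cv2.imwrite("pics/top1.png",im[:,:,::-1])
im,D=optics.grab_frame("side");A=cv2.resize(im[140:300,160:340],None,fx=4,fy=3.6,interpolation=2);cv2.imwrite("pics/side1.png",A[:580,:,::-1])
E
```

```text
[453.56 321.87 134.89] [ 0.65 -0.47  0.31] [ 1.7991e+02 -6.0000e-02  9.2720e+01]
[453.66 321.75 134.96] [-0.32  0.1   0.58] [ 1.799e+02 -6.000e-02  9.270e+01]
[453.65 321.66 134.91] [0.09 0.25 0.26] [ 1.7991e+02 -6.0000e-02  9.2690e+01]
[453.63 321.51 134.79] [ 0.57  0.12 -0.48] [ 1.7992e+02 -5.0000e-02  9.2680e+01]
```

View pics/side1.png

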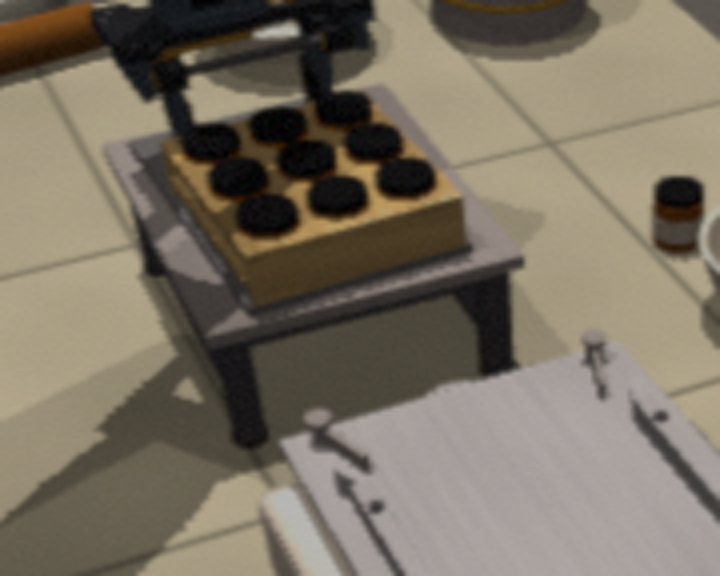

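The side crop shows both fingertips behind the block, over the ledge on each side of centre. Next I'll lower onto the ledge and feel for contact.

send_rows:
  targets:
    - [[0,0,0,0,0,-0.01,-1],[0,0,0,0,0,-0.01,-1],[0,0,0,0,0,-0.005,-1],[0,0,0,0,0,0,-1],[0,0,0,0,0,0,-1]]

```text
time_s: 3.55
ee_pos: [453.2, 321.1, 129.2]
ee_rot: [-180.0, 0.0, 92.7]
force: [-1.1, -0.2, 3.4]
gripper_width: 91.4
gripper_force: 1.4
```

send_rows:
  targets:
    - [[0,0,0,0,0,-0.005,-1],[0,0,0,0,0,0,-1],[0,0,0,0,0,0,-1]]

```text
time_s: 3.85
ee_pos: [453.2, 321.1, 129.1]
ee_rot: [180.0, -0.0, 92.7]
force: [-1.3, -1.8, 8.9]
gripper_width: 91.2
gripper_force: 4.3
```

send_rows:
  targets:
    - [[0,0,0,0,0,-0.005,-1],[0,0,0,0,0,0,-1],[0,0,0,0,0,0,-1]]

```text
time_s: 4.15
ee_pos: [453.2, 321.1, 129.1]
ee_rot: [180.0, -0.0, 92.7]
force: [-2.3, -2.7, 14.3]
gripper_width: 91.0
gripper_force: 7.0
```

Contact is at z = 129.1 with stiffness of about 5.5 N/mm. I'll ease to about 3 N and close up on the block's rear face.

send_rows:
  targets:
    - [[0,0,0,0,0,0.0105,-1],[0,0,0,0.0008,-0.018,0,-1],[0,0,0,0.0008,-0.018,0,-1],[0,0,0,0.0008,-0.018,0,-1],[0,0,0,0,0,0,-1]]

```text
time_s: 4.65
ee_pos: [454.0, 310.5, 129.2]
ee_rot: [180.0, -0.1, 92.6]
force: [-0.5, 2.5, 2.5]
gripper_width: 91.6
gripper_force: 2.2
```

send_rows:
  targets:
    - [[0,0,0,0.0006,-0.0125,0,-1],[0,0,0,0.0006,-0.0125,0,-1],[0,0,0,0,0,0,-1]]

```text
time_s: 4.95
ee_pos: [454.2, 306.0, 129.2]
ee_rot: [180.0, -0.1, 92.7]
force: [-0.5, 5.0, 1.3]
gripper_width: 91.1
gripper_force: 3.5
```

send_rows:
  targets:
    - [[0,0,-0.0007,0.0022,-0.02,-0.003,-1],[0,0,-0.0007,0.0022,-0.025,0,-1],[0,0,-0.0007,0.0022,-0.025,0,-1],[0,0,-0.0007,0.0022,-0.025,0,-1],[0,0,-0.0007,0.0022,-0.025,0,-1],[0,0,-0.0007,0.0022,-0.025,0,-1]]

```text
time_s: 5.55
ee_pos: [457.0, 277.9, 129.2]
ee_rot: [179.9, -0.2, 92.3]
force: [-0.8, 6.6, 4.3]
gripper_width: 91.2
gripper_force: 5.4
```

```bash
cat >> h.py <<'E'
def rack(im):
    o,d=ray("top",(0,0))
    p=np.array(caps(im))
    if len(p)<4: return len(p)
    # fit 3x3 grid (47.6 x 52.1) by matching to nearest of predicted grid about measured tcp guess
    s=env.state();yaw=s["ee_rot"][2]-90;t=np.array(s["ee_pos"][:2]);r=np.radians(yaw)
    Y=np.array([-np.sin(r),np.cos(r)]);X=np.array([np.cos(r),np.sin(r)]);c=t-Y*98.5
    G=np.array([[i*47.6,j*52.1] for i in(-1,0,1) for j in(-1,0,1)])
    for _ in range(5):
        W=c+G[:,:1]*X+G[:,1:]*Y
        k=np.linalg.norm(W[:,None]-p[None],axis=2);idx=k.argmin(0);g=G[idx]
        pc,gc=p.mean(0),g.mean(0);H=(g-gc).T@(p-pc);a=np.arctan2(H[0,1]-H[1,0],H[0,0]+H[1,1])
        X=np.array([np.cos(a),np.sin(a)]);Y=np.array([-np.sin(a),np.cos(a)]);c=pc-gc[0]*X-gc[1]*Y
    org=c+40*Y
    rel=t-org
    return dict(n=len(p),org=np.round(org,1),yaw=round(np.degrees(a),2),off_axis=round(org[0]-(470.6-.0085*(org[1]+4.5)),2),tcp_rel=np.round([rel@X,rel@Y],1),tcp=np.round(s["ee_pos"],1),tyaw=round(s["ee_rot"][2],2),F=np.round(s["force"],1))
E
python3 - <<'E'
from h import *
im,D=optics.grab_frame("top");cv2.imwrite("pics/top2.png",im[:,:,::-1]);print(rack(im))
E
```

```text
{'n': 7, 'org': array([459. , 215.1]), 'yaw': np.float64(2.24), 'off_axis': np.float64(-9.74), 'tcp_rel': array([ 0.4, 61.9]), 'tcp': array([457. , 277. , 129.2]), 'tyaw': np.float64(92.25), 'F': array([-0.5,  5.3,  5.3])}
```

send_rows:
  targets:
    - [[0,0,-0.0007,0.0024,-0.025,0,-1],[0,0,-0.0007,0.0024,-0.025,0,-1],[0,0,-0.0007,0.0024,-0.025,0,-1],[0,0,-0.0007,0.0024,-0.025,0,-1],[0,0,-0.0007,0.0024,-0.025,0,-1],[0,0,-0.0007,0.0024,-0.025,0,-1],[0,0,-0.0007,0.0024,-0.025,0,-1],[0,0,-0.0007,0.0024,-0.025,0,-1],[0,0,-0.0007,0.0024,-0.025,0,-1],[0,0,-0.0007,0.0024,-0.025,0,-1]]

```text
time_s: 6.6
ee_pos: [461.8, 227.9, 129.2]
ee_rot: [179.9, -0.2, 91.6]
force: [-0.6, 8.0, 4.7]
gripper_width: 91.3
gripper_force: 5.5
```

```bash
python3 - <<'E'
from h import *
for _ in range(3): im,D=optics.grab_frame("top");print(rack(im))
E
```

```text
{'n': 7, 'org': array([463.3, 165.6]), 'yaw': np.float64(1.59), 'off_axis': np.float64(-5.88), 'tcp_rel': array([ 0.3, 61.5]), 'tcp': array([461.9, 227. , 129.2]), 'tyaw': np.float64(91.61), 'F': array([-0.1,  4.2,  5.5])}
{'n': 7, 'org': array([463.4, 164.2]), 'yaw': np.float64(1.6), 'off_axis': np.float64(-5.79), 'tcp_rel': array([ 0.2, 62.9]), 'tcp': array([461.8, 227. , 129.2]), 'tyaw': np.float64(91.62), 'F': array([0.6, 4.2, 5.6])}
{'n': 7, 'org': array([463.4, 164.1]), 'yaw': np.float64(1.6), 'off_axis': np.float64(-5.78), 'tcp_rel': array([ 0.2, 62.9]), 'tcp': array([461.9, 227. , 129.2]), 'tyaw': np.float64(91.62), 'F': array([0.1, 3.9, 5.5])}
```

send_rows:
  targets:
    - [[0,0,-0.0007,0.0024,-0.025,0,-1],[0,0,-0.0007,0.0024,-0.025,0,-1],[0,0,-0.0007,0.0024,-0.025,0,-1],[0,0,-0.0007,0.0024,-0.025,0,-1],[0,0,-0.0007,0.0024,-0.025,0,-1],[0,0,-0.0007,0.0024,-0.025,0,-1],[0,0,-0.0007,0.0024,-0.025,0,-1],[0,0,-0.0007,0.0024,-0.025,0,-1],[0,0,-0.0007,0.0024,-0.025,0,-1]]

```text
time_s: 7.65
ee_pos: [466.2, 183.1, 129.3]
ee_rot: [179.9, -0.2, 91.0]
force: [-1.4, 8.2, 5.5]
gripper_width: 91.3
gripper_force: 4.6
```

```bash
python3 - <<'E'
from h import *
im,D=optics.grab_frame("top");im,D=optics.grab_frame("top");print(rack(im))
cv2.imwrite("pics/top3.png",im[:,:,::-1])
im,D=optics.grab_frame("side");A=cv2.resize(im[140:300,160:340],None,fx=4,fy=3.6,interpolation=2);cv2.imwrite("pics/side3.png",A[:580,:,::-1])
E
```

```text
{'n': 7, 'org': array([467.1, 119.7]), 'yaw': np.float64(1.05), 'off_axis': np.float64(-2.4), 'tcp_rel': array([ 0.2, 62.6]), 'tcp': array([466.2, 182.3, 129.2]), 'tyaw': np.float64(91.03), 'F': array([-0.3,  6.4,  5.5])}
```

View pics/side3.png

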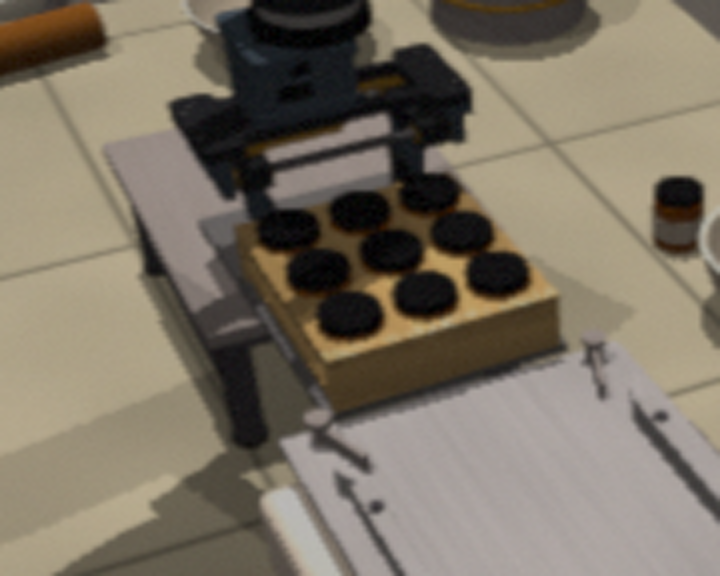

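The nose is at the entry edge (crop about (330,415) to (565,345)) and the rack is level. I'll land it and go about 20 mm past the edge.

send_rows:
  targets:
    - [[0,0,-0.0007,0.002,-0.02,0,-1],[0,0,-0.0007,0.002,-0.02,0,-1],[0,0,-0.0007,0.002,-0.02,0,-1],[0,0,-0.0007,0.002,-0.02,0,-1],[0,0,-0.0007,0.002,-0.02,0,-1],[0,0,-0.0007,0.002,-0.02,0,-1],[0,0,-0.0007,0.0015,-0.02,0,-1]]

```text
time_s: 8.5
ee_pos: [468.8, 155.2, 129.4]
ee_rot: [179.9, -0.2, 90.6]
force: [-0.5, 8.2, 6.2]
gripper_width: 90.9
gripper_force: 4.6
```

```bash
python3 - <<'E'
from h import *
im,D=optics.grab_frame("top");im,D=optics.grab_frame("top");print(rack(im))
E
```

```text
{'n': 7, 'org': array([469.2,  92. ]), 'yaw': np.float64(0.71), 'off_axis': np.float64(-0.55), 'tcp_rel': array([ 0.4, 62.6]), 'tcp': array([468.8, 154.7, 129.3]), 'tyaw': np.float64(90.56), 'F': array([-0.6,  6.1,  6.8])}
```

The nose is 26 mm onto the platform, so I'll ease off the bearing force now.

send_rows:
  targets:
    - [[0,0,0,0,0,0.0015,-1],[0,0,0,0,0,0.0015,-1],[0,0,0,0,0,0.0015,-1],[0,0,0,0,0,0,-1]]

```text
time_s: 9.0
ee_pos: [468.7, 154.1, 129.4]
ee_rot: [180.0, -0.1, 90.6]
force: [0.5, 4.4, 1.3]
gripper_width: 91.6
gripper_force: 3.0
```

```bash
python3 - <<'E'
from h import *
im,D=optics.grab_frame("top");im,D=optics.grab_frame("top");print(rack(im))
E
```

```text
{'n': 7, 'org': array([469.1,  91.5]), 'yaw': np.float64(0.79), 'off_axis': np.float64(-0.67), 'tcp_rel': array([ 0.4, 62.6]), 'tcp': array([468.7, 154. , 129.4]), 'tyaw': np.float64(90.64), 'F': array([0.3, 5.2, 1.1])}
```

send_rows:
  targets:
    - [[0,0,-0.0006,0.0011,-0.02,0.0005,-1],[0,0,-0.0006,0.0011,-0.02,0,-1],[0,0,-0.0006,0.0011,-0.02,0,-1],[0,0,-0.0004,0.0011,-0.02,0,-1],[0,0,0,0.0006,-0.02,0,-1],[0,0,0,0.0002,-0.02,0,-1],[0,0,0,0.0002,-0.02,0,-1],[0,0,0,0.0002,-0.02,0,-1],[0,0,0,0.0002,-0.02,0,-1]]

```text
time_s: 10.0
ee_pos: [469.5, 118.0, 129.2]
ee_rot: [-180.0, -0.1, 90.5]
force: [-0.3, 5.7, 0.3]
gripper_width: 91.4
gripper_force: 3.1
```

```bash
python3 - <<'E'
from h import *
im,D=optics.grab_frame("top");im,D=optics.grab_frame("top");print(rack(im))
cv2.imwrite("pics/o4.png",ortho("top",im,128.6,360,580,-130,210,2.2)[:,:,::-1])
E
```

```text
{'n': 6, 'org': array([469.8,  55. ]), 'yaw': np.float64(0.57), 'off_axis': np.float64(-0.28), 'tcp_rel': array([ 0.3, 62.2]), 'tcp': array([469.5, 117.3, 129.2]), 'tyaw': np.float64(90.46), 'F': array([0.7, 3.6, 0.7])}
```

View pics/o4.png

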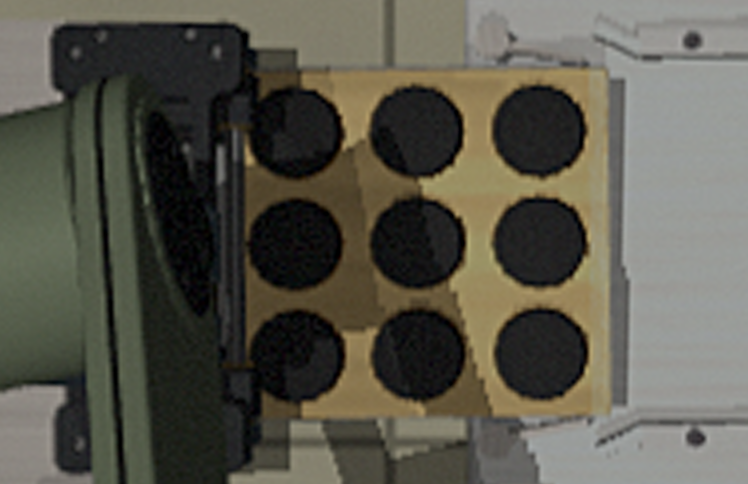

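The rack front is at col 625, centred between the guides; the screws at (692,41) and (696,437) have their middle at row 239, against the block's middle at 241. Catches are riding on the board sides. Continuing.

send_rows:
  targets:
    - [[0,0,0,0.0004,-0.02,0,-1],[0,0,0,0.0004,-0.02,0,-1],[0,0,0,0.0004,-0.02,0,-1],[0,0,0,0.0004,-0.02,0,-1],[0,0,0,0.0002,-0.02,0,-1],[0,0,0,0.0002,-0.02,0,-1]]

```text
time_s: 10.7
ee_pos: [469.6, 93.8, 129.1]
ee_rot: [-179.9, -0.1, 90.5]
force: [0.3, 4.7, -0.1]
gripper_width: 90.9
gripper_force: 3.0
```

send_rows:
  targets:
    - [[0,0,0,0.0002,-0.02,0,-1],[0,0,0,0.0002,-0.02,0,-1],[0,0,0,0.0002,-0.02,0,-1],[0,0,0,0.0002,-0.02,0,-1],[0,0,0,0.0002,-0.02,0,-1],[0,0,0,0.0002,-0.02,0,-1]]

```text
time_s: 11.3
ee_pos: [469.7, 69.8, 129.0]
ee_rot: [-179.9, -0.1, 90.5]
force: [0.8, 4.5, -0.6]
gripper_width: 91.3
gripper_force: 2.8
```

```bash
python3 - <<'E'
from h import *
im,D=optics.grab_frame("top");im,D=optics.grab_frame("top");print(rack(im))
E
```

```text
{'n': 6, 'org': array([470.2,   7.4]), 'yaw': np.float64(0.54), 'off_axis': np.float64(-0.26), 'tcp_rel': array([ 0.1, 61.7]), 'tcp': array([469.7,  69.1, 129. ]), 'tyaw': np.float64(90.46), 'F': array([-0. ,  2.8, -0.2])}
```

send_rows:
  targets:
    - [[0,0,0,0.0003,-0.02,0,-1],[0,0,0,0.0003,-0.02,0,-1],[0,0,0,0.0003,-0.02,0,-1],[0,0,0,0.0003,-0.02,0,-1],[0,0,0,0.0002,-0.02,0,-1],[0,0,0,0.0002,-0.02,0,-1],[0,0,0,0.0002,-0.02,0,-1],[0,0,0,0.0002,-0.02,0,-1]]

```text
time_s: 12.2
ee_pos: [470.1, 37.1, 129.0]
ee_rot: [-179.9, 0.0, 90.5]
force: [-0.3, 3.4, -3.1]
gripper_width: 91.0
gripper_force: 1.9
```

send_rows:
  targets:
    - [[0,0,0,0.0002,-0.02,0,-1],[0,0,0,0.0002,-0.02,0,-1],[0,0,0,0.0002,-0.02,0,-1],[0,0,0,0.0002,-0.02,0,-1],[0,0,0,0.0002,-0.02,0,-1],[0,0,0,0.0002,-0.02,0,-1],[0,0,0,0.0002,-0.02,0,-1],[0,0,0,0.0002,-0.02,0,-1]]

```text
time_s: 13.0
ee_pos: [470.9, 5.0, 129.5]
ee_rot: [-180.0, 0.0, 90.5]
force: [0.2, 3.7, -2.3]
gripper_width: 91.2
gripper_force: 1.9
```

```bash
python3 - <<'E'
from h import *
im,D=optics.grab_frame("top");im,D=optics.grab_frame("top");print(rack(im))
E
```

```text
{'n': 6, 'org': array([471.6, -56.5]), 'yaw': np.float64(0.47), 'off_axis': np.float64(0.56), 'tcp_rel': array([-0. , 60.9]), 'tcp': array([471.1,   4.4, 129.7]), 'tyaw': np.float64(90.46), 'F': array([-0.4,  1.8, -0.7])}
```

send_rows:
  targets:
    - [[0,0,0,0.0002,-0.02,0,-1],[0,0,0,0.0002,-0.02,0,-1],[0,0,0,0.0002,-0.02,0,-1],[0,0,0,0.0002,-0.02,0,-1],[0,0,0,0.0002,-0.02,0,-1],[0,0,0,0.0002,-0.02,0,-1],[0,0,0,0.0002,-0.02,0,-1],[0,0,0,0.0002,-0.02,0,-1],[0,0,0,0.0002,-0.02,0,-1],[0,0,0,0.0002,-0.02,0,-1],[0,0,0,0.0002,-0.02,0,-1],[0,0,0,0.0002,-0.02,0,-1]]

```text
time_s: 14.3
ee_pos: [471.6, -42.3, 129.8]
ee_rot: [180.0, -0.1, 90.5]
force: [0.9, 5.8, -1.1]
gripper_width: 91.4
gripper_force: 2.8
```

send_rows:
  targets:
    - [[0,0,0,0.0002,-0.02,0,-1],[0,0,0,0.0002,-0.02,0,-1],[0,0,0,0.0002,-0.02,0,-1],[0,0,0,0.0002,-0.02,0,-1],[0,0,0,0.0002,-0.02,0,-1],[0,0,0,0.0002,-0.02,0,-1],[0,0,0,0.0002,-0.02,0,-1],[0,0,0,0.0002,-0.02,0,-1],[0,0,0,0.0002,-0.02,0,-1],[0,0,0,0.0002,-0.02,0,-1],[0,0,0,0.0002,-0.02,0,-1],[0,0,0,0,0,0,-1]]

```text
time_s: 15.5
ee_pos: [472.0, -86.9, 129.7]
ee_rot: [180.0, 0.0, 90.5]
force: [-0.0, 2.5, -0.2]
gripper_width: 91.2
gripper_force: 1.4
```

```bash
python3 - <<'E'
from h import *
im,D=optics.grab_frame("top");im,D=optics.grab_frame("top");print(rack(im))
cv2.imwrite("pics/o5.png",ortho("top",im,124,360,580,-340,0,2.2)[:,:,::-1])
E
```

```text
3
```

View pics/o5.png

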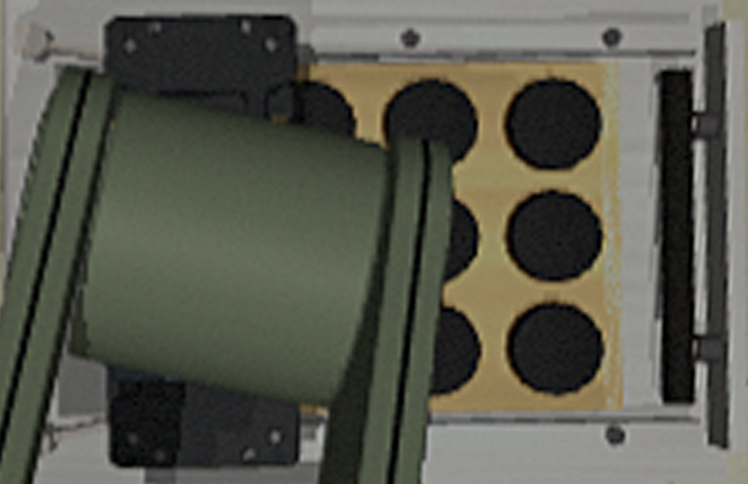

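The arm hides the rear. The rack nose is about col 620 and the bar's face about col 660, so roughly 20–25 mm remain. I'll go the first 18 mm, then take fine steps on force.

send_rows:
  targets:
    - [[0,0,0,0.0002,-0.015,0,-1],[0,0,0,0.0002,-0.015,0,-1],[0,0,0,0.0002,-0.015,0,-1],[0,0,0,0.0002,-0.015,0,-1],[0,0,0,0.0002,-0.015,0,-1],[0,0,0,0.0002,-0.015,0,-1],[0,0,0,0.0002,-0.01,0,-1]]

```text
time_s: 16.3
ee_pos: [472.2, -105.7, 129.8]
ee_rot: [180.0, -0.1, 90.4]
force: [-0.4, 6.2, 1.6]
gripper_width: 91.3
gripper_force: 3.5
```

send_rows:
  targets:
    - [[0,0,0,0,-0.005,0,-1],[0,0,0,0,-0.005,0,-1],[0,0,0,0,-0.005,0,-1]]

```text
time_s: 16.6
ee_pos: [472.3, -108.6, 129.8]
ee_rot: [180.0, -0.1, 90.4]
force: [-1.1, 7.1, 1.5]
gripper_width: 91.1
gripper_force: 3.4
```

send_rows:
  targets:
    - [[0,0,0,0,-0.005,0,-1],[0,0,0,0,-0.005,0,-1]]

```text
time_s: 16.8
ee_pos: [472.2, -110.6, 129.7]
ee_rot: [180.0, -0.1, 90.4]
force: [-0.0, 6.5, 2.1]
gripper_width: 91.2
gripper_force: 3.4
```

send_rows:
  targets:
    - [[0,0,0,0,-0.005,0.0015,-1],[0,0,0,0,-0.005,0,-1]]

```text
time_s: 17.0
ee_pos: [472.1, -113.0, 129.8]
ee_rot: [-180.0, -0.1, 90.5]
force: [-0.2, 5.5, 0.7]
gripper_width: 91.2
gripper_force: 2.8
```

send_rows:
  targets:
    - [[0,0,0,0,-0.005,0,-1],[0,0,0,0,-0.0025,0,-1]]

```text
time_s: 17.2
ee_pos: [472.2, -113.9, 129.8]
ee_rot: [-180.0, -0.1, 90.4]
force: [0.6, 8.4, 0.1]
gripper_width: 91.4
gripper_force: 4.1
```

send_rows:
  targets:
    - [[0,0,0,0,-0.0025,0,-1],[0,0,0,0,-0.0025,0,-1]]

```text
time_s: 17.4
ee_pos: [472.2, -114.6, 129.8]
ee_rot: [180.0, -0.2, 90.4]
force: [-0.1, 9.0, -0.3]
gripper_width: 91.3
gripper_force: 4.4
```

Bar contact at TCP y of about -113.3, so the catches should snap at about -117.

send_rows:
  targets:
    - [[0,0,0,0,-0.0025,0,-1],[0,0,0,0,-0.0025,0,-1],[0,0,0,0,0,0,-1]]

```text
time_s: 17.7
ee_pos: [472.2, -115.5, 129.8]
ee_rot: [180.0, -0.2, 90.4]
force: [0.7, 9.5, 0.1]
gripper_width: 91.3
gripper_force: 4.5
```

send_rows:
  targets:
    - [[0,0,0,0,-0.0025,0,-1],[0,0,0,0,-0.0025,0,-1],[0,0,0,0,0,0,-1]]

```text
time_s: 18.0
ee_pos: [472.2, -116.3, 129.8]
ee_rot: [180.0, -0.2, 90.4]
force: [1.4, 9.6, -0.4]
gripper_width: 91.0
gripper_force: 4.9
```

Now a look at the catches from the side camera.

```bash
python3 - <<'E'
from h import *
im,D=optics.grab_frame("side")
A=cv2.resize(im[215:360,220:400],None,fx=4.2,fy=4.1,interpolation=2);cv2.imwrite("pics/s6.png",A[:595,:,::-1])
s=env.state();print(np.round(s["force"],1),np.round(s["ee_pos"],1))
E
```

```text
[ 1.   9.5 -0.3] [ 472.2 -116.3  129.8]
```

View pics/s6.png

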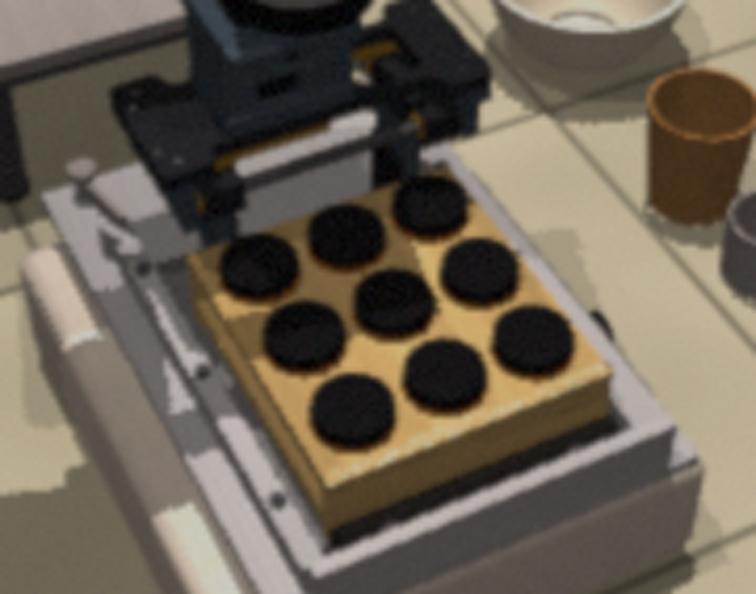

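The rack's front is at the bar, but catch_a at (105,205) isn't clear enough to call. I'll go on in fine steps, staying under 13 N.

send_rows:
  targets:
    - [[0,0,0,0,-0.0025,0,-1],[0,0,0,0,-0.0015,0,-1],[0,0,0,0,0,0,-1]]

```text
time_s: 18.35
ee_pos: [472.2, -117.3, 129.8]
ee_rot: [180.0, -0.2, 90.4]
force: [1.3, 8.5, 0.3]
gripper_width: 91.2
gripper_force: 4.5
```

send_rows:
  targets:
    - [[0,0,0,0,-0.0015,0,-1],[0,0,0,0,0,0,-1]]

```text
time_s: 18.55
ee_pos: [472.2, -117.6, 129.8]
ee_rot: [180.0, -0.2, 90.4]
force: [0.5, 10.0, 1.1]
gripper_width: 91.4
gripper_force: 4.6
```

The force dipped from 9.6 to 8.5 N while still advancing, which suggests the snap. I'll back off slowly and watch for the small spring-back.

send_rows:
  targets:
    - [[0,0,0,0,0.005,0,-1],[0,0,0,0,0.005,0,-1],[0,0,0,0,0,0,-1]]

```text
time_s: 18.85
ee_pos: [472.3, -117.4, 129.8]
ee_rot: [180.0, 0.0, 90.5]
force: [-0.0, 1.2, -0.8]
gripper_width: 91.2
gripper_force: 1.0
```

send_rows:
  targets:
    - [[0,0,0,0,0.01,0.0025,-1],[0,0,0,0,0.01,0.0025,-1],[0,0,0,0,0.01,0.005,-1],[0,0,0,0,0,0.02,-1],[0,0,0,0,0,0,-1]]

```text
time_s: 19.35
ee_pos: [472.7, -111.4, 136.5]
ee_rot: [179.9, 0.0, 90.5]
force: [-0.2, -0.3, -0.0]
gripper_width: 91.3
gripper_force: 0.0
```

send_rows:
  targets:
    - [[0,0,0,0,0.04,0.05,-1],[0,0,0,0,0.05,0.1,-1],[0,0,0,0,0,0.15,-1],[0,0,0,0,0,0.2,-1],[0,0,0,0,0.2,0.1,-1],[0,0,0,0,0.2,0,-1],[0,0,0,0,0.2,0,-1],[0,0,0,0,0.2,0,-1],[0,0,0,0,0.2,0,-1],[0,0,0,0,0.2,0,-1],[0,0,0,0,0.2,0,-1],[0,0,0,0,0,0,-1]]

```text
time_s: 20.55
ee_pos: [471.8, 191.2, 256.3]
ee_rot: [180.0, -0.1, 90.8]
force: [0.1, -0.3, 0.7]
gripper_width: 91.5
gripper_force: 0.0
```

```bash
python3 - <<'E'
from h import *
im,D=optics.grab_frame("top")
cv2.imwrite("pics/o7.png",ortho("top",im,128,365,575,-310,20,2.3)[:,:,::-1])
p=np.array(caps(im));print(len(p),np.round(p.mean(0),1),np.round(p[np.argsort(p[:,1])],1).tolist(),env.state()["ee_pos"])
E
```

```text
9 [ 473.1 -216.5] [[425.9, -268.9], [473.4, -268.4], [521.1, -268.0], [425.4, -216.7], [473.1, -216.4], [520.7, -216.0], [425.2, -164.9], [472.6, -164.6], [520.2, -164.2]] [471.74547979 188.86503287 256.14502908]
```

View pics/o7.png

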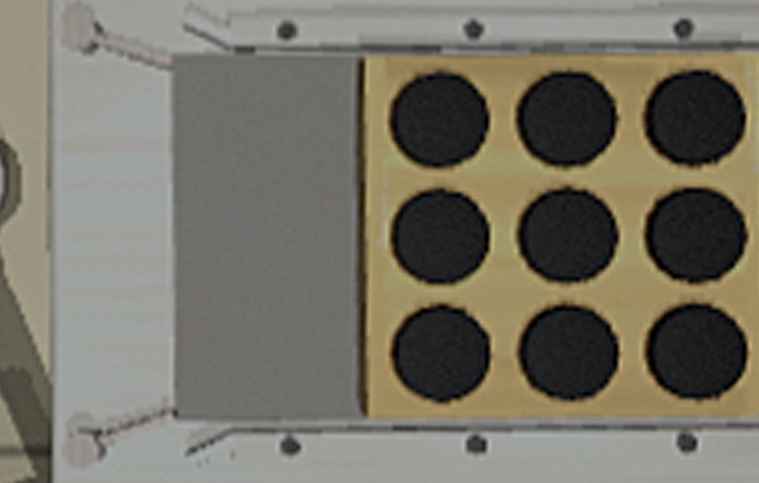

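Both catch tips, at (172,64) and (174,410), lie inside the board's corners and behind its rear edge. The rack is square at yaw about 0.5°. The platform hasn't moved: its screws are still at y = -105. The arm is clear, so I'll hand in.

```bash
python3 -c "
from workcell import env
print(env.job_done())"
```

```text
the job is handed in; nothing more can be done
None
```

The rack is on the shaker platform against the clamp bar with both catches snapped in behind it, the platform had not shifted, the arm is clear, and the job was handed in at about 20.6 s.

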